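# Park the slab roller's star wheel

### The job

Park the slab roller: with the fingertips, push the spokes of its star wheel round one after another, either way, until the red spoke points straight up and the wheel stands still. Only push, gently: do not grip a spoke, and leave all the other things where they lie.

Things in the scene. Friction and masses are not known exactly. Their poses are not given: they have to be found in the camera images.
- star_wheel (a joint): angle of the star wheel (rad), endless: 0 or a whole turn = red spoke straight up; grows as the wheel turns clockwise as seen from the robot (top moving to the robot's right), so it is how far the red spoke stands clockwise from up. Starts between 1.95 and 4.33. Friction, about 0.22 N m, keeps it where it is left
- hub (a point): centre of the upright star wheel, 150 mm above the table, fixed. Axes: x = along the axle, level, away from the robot (up to 0.3 rad off straight ahead); y = level in the wheel's plane, to the robot's left; z = up. The spokes lie in the plane x = 0; in front of them all is free. A ball pushed straight and level sticks to the finger and jams while its spoke leans over 35 degrees towards the finger: follow its circle
- red_knob (a point): centre of the red ball on the red spoke; its z axis points outward along that spoke. The wheel has no rim: six straight spokes, 60 degrees apart, 11 mm thick, on a hub of 52 mm diameter, each ending in a ball of 24 mm diameter centred 105 mm from the axle; one spoke and its ball are red, the others steel with black balls
- slab_roller: the machine, fixed: green frame, roller and plywood bed (200 x 400 mm, its top 112 mm above the table) behind the wheel. Origin on the table below the wheel's hub, axes as the hub's. The frame begins at x = 63 mm, or 49 mm at the bearing round the axle, and is at most 207 mm high
- gold_tin: olive-gold screw tin, 68 mm across, 74 mm high, loose on the table right of the machine; origin at the centre of its underside
- lidded_pot: small beige pot, 66 mm across, 82 mm high, loose on the table at the right; origin at the centre of its underside
- red_cap_jar: beige jar with a red cap, 76 mm across, 99 mm high, loose on the table at the left; origin at the centre of its underside
- loquat_1: small orange fruit, 32 x 40 x 31 mm, loose on the table at the left; origin at its underside
- loop_tool: clay loop tool with a wooden handle, 26 x 167 x 14 mm, lying loose on the left half of the machine's bed board, along the roller; origin at its underside
- rib_kidney: brown kidney-shaped wooden rib, 52 x 92 x 9 mm, lying loose on the right half of the bed board; origin at its underside

How it is judged:
By the outcome, as a careful person would: the job done as asked, in the order asked, and still so for the second after the job is handed in, with the robot touching nothing.
It also fails if it takes over 61 s, if anything falls off the work surface, if the arm or the gripper's body presses on something with over 40 N, if the wrist force passes 120 N, or if a joint passes its speed limit or range.

### The arm

A 7-joint arm with a two-finger parallel gripper is mounted at the origin on a cart in front of the work surface, level with it; the furniture and walls round the work are solid. World frame = base frame: x ahead of the robot, y to its left, z up, the work surface at z = 0. Lengths are in m, angles in rad, forces in N, time in s.
With the tool pointing down it reaches from about 0.35 to 0.9 m from the base axis. Payload 8.1 kg.
Tool frame: the origin (TCP) lies at the very end of the fingers, on their centre line; the grasp point (between the pads) lies 19 mm behind it; z points along the fingers, y is the line along which they close (so a half turn about z gives the same grasp; the last joint's range is limited). The gripper opens to 92 mm and grips with 3 to 60 N. Pads are 19 mm wide; open, the fingers measure 130 mm over their backs; the gripper's body (75 mm by 190 mm) begins 47 mm behind the grasp point.
Start: joints at [1.069, 0.434, 0.025, 1.573, -0.012, 1.134, -0.075], TCP at [0.243, -0.576, 0.205] pointing down, gripper open.
Joint ranges: [-2.62, 2.62], [-0.44, 2.09], [-1.27, 1.32], [0.08, 2.57], [-1.32, 4.46], [0.12, 2], [-2.74, 2.74]. Speed limits (rad/s): [2.22, 2.22, 3.01, 3.01, 3.14, 3.14, 3.14].

### API

Orientations are given as a rotation vector (axis times angle).
In Python, from cell import arm gives the robot as it stands.
- The arm moves only by the tool jog_arm, never from a script. Its argument "rows" is a list of rows, each a list of 3 entries, a list of its own where there are three numbers: the shift along the world's x, y, z in cm, then the turn, a rotation vector about the world's x, y, z in degrees, then the opening, from 0 (shut) to 1 (fully open). A call has 1 to 8 rows; each row is the pose to reach, as a shift and turn from the pose commanded when the call began; what a row does not reach only later rows make up. A row lasts 1/8 s, in which the tool goes at most 62.5 mm and 10.7 degrees, less where a joint would pass 70% of its speed; a pose out of reach is approached as far as the arm can. A call with a gripper value outside its range is refused whole. The fingers move at their own pace and stop on an object; "newtons" is the grip in N (left out, the last holds). Time passes only in rows, so rows that repeat a pose let the fingers close. It gives the time, the measured TCP pose, the force, the opening and the grip force at its end, in the units of the state.
- arm.observe(): the state, without advancing time (a new reading comes with each control period).
- arm.get_image(name): name is "scene" or "top" or "wrist"; returns a dict with "img" (420x560x3 uint8, red, green, blue), "depth" (420x560 float32, m along the optical axis (not along the pixel's ray), 0 where there is no reading), "fx", "fy", "cx", "cy" (pixels), "dist_coeffs" ([k1, k2, p1, p2, k3] as OpenCV has them; the pictures are not rectified), "rvec" (rotation vector, rad) and "tvec" (3), from world to camera coordinates, as OpenCV has them; the wrist camera has in their place "mount" (4x4, takes a point from camera to tool coordinates, whose origin is the TCP and whose axes are the flange's). Camera axes: x right, y down, z forward; pixel columns grow to the right and rows downward; lengths in m; the calibration is good to about 2 mm. A picture is of the moment at which its call begins: read the wrist's pose just before it.
- arm.sign_off(): hands the job in; it is judged then, once.
The state is a dict: "clock": time; "joints": joint angles; "dq": joint speeds; "joint_efforts": joint torques, N m; "position": TCP position; "ee_rot": TCP orientation; "force": force on the tool from outside, world axes, zero at the start; "ft_torque": the same for the moment, N m; "width": opening from 0.0 (shut) to 1.0 (fully open); "gripper_force": force on a finger pad.
Only numpy, scipy, OpenCV 4.12 (cv2) and the standard library are available. Lean on these libraries where they do the work, as an engineer would, in place of code of your own. Each camera call takes 0.05 s, during which the arm holds its last target. There are 200 camera calls.

## Working session

There is one attempt and no reset: what is moved stays moved. The work goes in short steps, Python scripts to look and compute and a tool call to move; the robot and the scene stay as the last step left them, time stands still between calls to the robot, and variables do not carry over. Pictures are saved under pics/ and viewed, at most 10 in all, crops included, and the job is handed in when it is done.

Besides the shell and the picture viewer there is one more tool, called after "Emit:" as name(argument=value, ...) on one line, values as JSON. jog_arm: Moves the arm, as the interface text tells. Its arguments: {"type":"object","properties":{"rows":{"type":"array","items":{"type":"array"}},"newtons":{"type":"number"}},"required":["rows"]}

```bash
mkdir -p pics; ls
python3 - <<'E'
from cell import arm
import cv2,numpy as np,pickle
s=arm.observe();print({k:np.round(v,3) for k,v in s.items()})
d={n:arm.get_image(n) for n in("scene","top")}
pickle.dump(d,open('d0.pkl','wb'))
for n in d:
    cv2.imwrite(f'pics/{n}0.png',d[n]['img'][:,:,::-1])
    print(n,d[n]['fx'],d[n]['rvec'],d[n]['tvec'],d[n]['dist_coeffs'])
E
```

```text
pics
{'clock': np.float64(0.0), 'joints': array([ 1.069,  0.435,  0.025,  1.574, -0.012,  1.134, -0.075]), 'dq': array([-0.002, -0.   , -0.   , -0.001,  0.001, -0.001,  0.002]), 'joint_efforts': array([-1.0000e-03, -6.6785e+01,  9.8500e-01, -3.1446e+01, -6.1000e-02,
        4.3000e-02,  0.0000e+00]), 'position': array([ 0.242, -0.575,  0.205]), 'ee_rot': array([-3.078e+00, -6.220e-01,  1.000e-03]), 'force': array([-0.163,  0.449, -0.2  ]), 'ft_torque': array([ 0.001, -0.007, -0.087]), 'gripper_force': np.float64(0.0), 'width': np.float64(1.0)}
scene 411.465603752043 [ 1.37463824 -2.26200503  0.82049934] [0.34329262 0.49457025 1.32303238] [-0.09736981  0.          0.          0.          0.        ]
top 544.35328207738 [ 2.1428554  -2.1899521   0.11048437] [0.06553079 0.58076787 1.69521525] [0.00685664 0.         0.         0.         0.        ]
```

View pics/scene0.png

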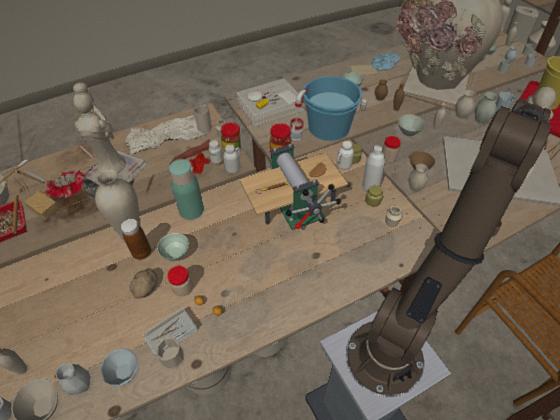

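View pics/top0.png

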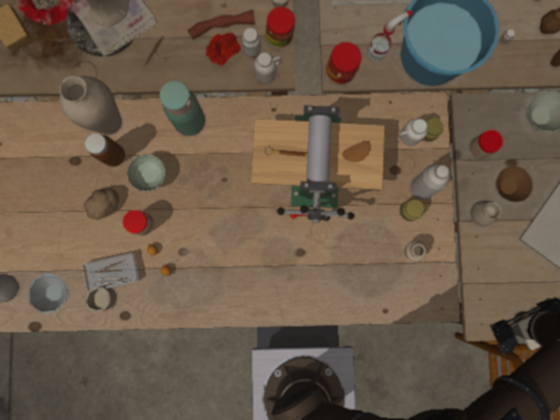

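The scene view shows the wheel at about (312,208), with the red spoke pointing down-left near (300,225). The top view shows it edge-on at about (316,213), with red visible at (296,215).

```bash
cat > h.py <<'E'
import cv2,numpy as np
def pts(im,uv,depth=None):
    K=np.array([[im['fx'],0,im['cx']],[0,im['fy'],im['cy']],[0,0,1]])
    uv=np.asarray(uv,float).reshape(-1,2)
    n=cv2.undistortPoints(uv[:,None],K,np.array(im['dist_coeffs']))[:,0]
    r=np.c_[n,np.ones(len(n))]
    R=cv2.Rodrigues(np.array(im['rvec']))[0];t=np.array(im['tvec'])
    z=im['depth'][uv[:,1].astype(int),uv[:,0].astype(int)] if depth is None else depth
    return (r*np.reshape(z,(-1,1))-t)@R, r@R, -R.T@t
def red(im):
    h=cv2.cvtColor(im['img'],cv2.COLOR_RGB2HSV)
    return ((h[...,0]<8)|(h[...,0]>172))&(h[...,1]>150)&(h[...,2]>70)
E
python3 - <<'E'
import pickle,numpy as np,cv2
from h import *
d=pickle.load(open('d0.pkl','rb'))
for n,(x0,x1,y0,y1) in {'scene':(270,360,165,245),'top':(265,365,195,230)}.items():
    im=d[n];m=np.zeros((420,560),bool);m[y0:y1,x0:x1]=True
    v,u=np.nonzero(red(im)&m);P=pts(im,np.c_[u,v])[0]
    print(n,'red',np.round(np.c_[u,v,P],3)[::max(1,len(u)//14)].tolist())
    h=cv2.cvtColor(im['img'],cv2.COLOR_RGB2HSV)
    k=((h[...,2]<45)&m).astype(np.uint8)
    nc,l,st,c=cv2.connectedComponentsWithStats(k)
    for i in range(1,nc):
        if st[i,4]>=8:
            v,u=np.nonzero(l==i);P=pts(im,np.c_[u,v])[0];print(n,'dark',st[i,4],c[i].round(1),np.median(P,0).round(3))
    cv2.imwrite(f'pics/{n}1.png',cv2.resize(im['img'][y0:y1,x0:x1,::-1],None,fx=7,fy=7,interpolation=cv2.INTER_CUBIC))
E
```

```text
scene red [[307.0, 212.0, 0.626, -0.058, 0.039], [309.0, 213.0, 0.556, -0.023, 0.128], [309.0, 214.0, 0.561, -0.027, 0.115], [304.0, 216.0, 0.568, -0.009, 0.106], [304.0, 217.0, 0.557, -0.003, 0.115], [304.0, 218.0, 0.559, -0.004, 0.106], [304.0, 219.0, 0.558, -0.004, 0.101], [301.0, 221.0, 0.559, 0.009, 0.095], [302.0, 222.0, 0.558, 0.005, 0.088], [301.0, 223.0, 0.557, 0.009, 0.085], [299.0, 224.0, 0.561, 0.016, 0.079], [298.0, 225.0, 0.562, 0.02, 0.073], [297.0, 226.0, 0.56, 0.025, 0.072], [296.0, 227.0, 0.564, 0.027, 0.062], [298.0, 228.0, 0.555, 0.023, 0.064]]
scene dark 21 [331.  187.6] [ 0.551 -0.106  0.236]
scene dark 31 [305.  191.9] [ 0.559 -0.003  0.254]
scene dark 15 [337.8 200.8] [ 0.549 -0.146  0.141]
scene dark 27 [288.3 212.7] [0.562 0.062 0.171]
scene dark 15 [321.7 219.7] [ 0.549 -0.081  0.058]
top red [[291.0, 214.0, 0.565, 0.027, 0.079], [293.0, 214.0, 0.565, 0.021, 0.076], [291.0, 215.0, 0.562, 0.027, 0.079], [293.0, 215.0, 0.562, 0.021, 0.076], [295.0, 215.0, 0.561, 0.015, 0.084], [297.0, 215.0, 0.559, 0.009, 0.099], [299.0, 215.0, 0.56, 0.003, 0.097], [301.0, 215.0, 0.558, -0.002, 0.108], [303.0, 215.0, 0.559, -0.009, 0.102], [291.0, 216.0, 0.559, 0.027, 0.075], [293.0, 216.0, 0.559, 0.021, 0.079], [295.0, 216.0, 0.558, 0.015, 0.086], [297.0, 216.0, 0.557, 0.009, 0.09], [292.0, 217.0, 0.556, 0.024, 0.071], [294.0, 217.0, 0.555, 0.018, 0.082], [292.0, 218.0, 0.553, 0.024, 0.074]]
top dark 36 [304.  208.6] [ 0.561 -0.006  0.259]
top dark 23 [280.5 210.6] [0.565 0.06  0.173]
top dark 29 [340.6 211.3] [ 0.554 -0.109  0.243]
top dark 19 [350.6 215.2] [ 0.551 -0.147  0.144]
```

View pics/scene1.png

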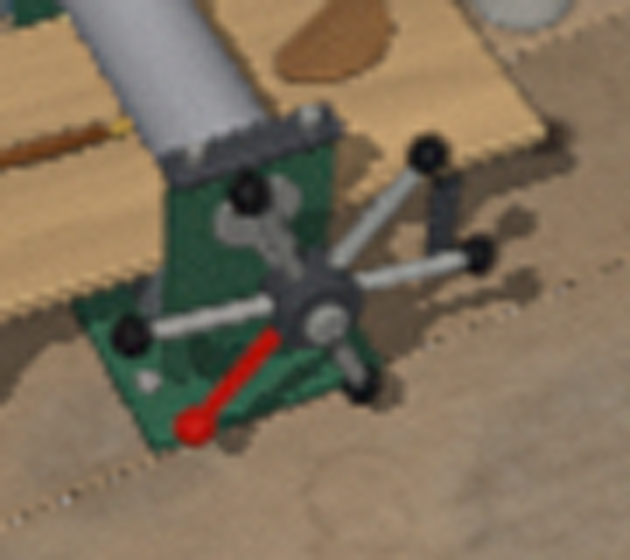

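View pics/top1.png

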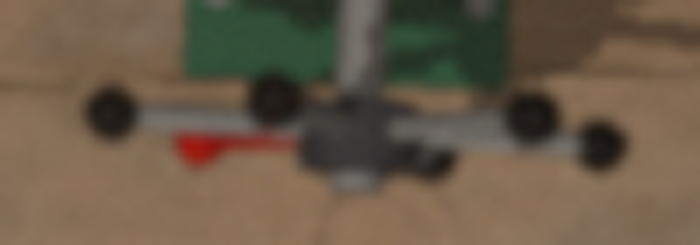

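The crops show a red knob low left at crop (195,427), a near-horizontal left ball at (130,335) and a ball just left of top at (248,192). The red spoke is about 220° clockwise from up, so 140° clockwise remains. Now I'll fit it properly.

```bash
cat >> h.py <<'E'
def tri(a,ua,b,ub):
    _,r1,c1=pts(a,[ua],1.);_,r2,c2=pts(b,[ub],1.)
    A=np.c_[r1[0],-r2[0]];s=np.linalg.lstsq(A,c2-c1,rcond=None)[0]
    p,q=c1+s[0]*r1[0],c2+s[1]*r2[0];return (p+q)/2,np.linalg.norm(p-q)
E
python3 - <<'E'
import pickle,numpy as np
from h import *
from scipy.spatial.transform import Rotation as Ro
from scipy.optimize import least_squares
d=pickle.load(open('d0.pkl','rb'));s,t=d['scene'],d['top']
pairs={'B2':((305,191.9),(304,208.6)),'B1':((288.3,212.7),(280.5,210.6)),'B3':((331,187.6),(340.6,211.3)),'B4':((337.8,200.8),(350.6,215.2)),'red':((297.7,225.8),(292.5,216))}
off=np.radians({'B2':120,'B1':60,'B3':180,'B4':240,'red':0}.__class__([(0,0)]) and [120,60,180,240,0])
P=[]
for k,(a,b) in pairs.items():
    p,e=tri(s,a,t,b);P.append(p);print(k,p.round(4),e.round(4))
P=np.array(P)
def mod(q):
    x,y,ps,th=q;a=th+off;lat=-.105*np.sin(a)   # left
    return np.c_[x-lat*np.sin(ps),y+lat*np.cos(ps),.15+.105*np.cos(a)]
f=least_squares(lambda q:(mod(q)-P).ravel(),[.557,-.0425,-.06,3.84])
print(f.x,np.degrees(f.x[3]),(P-mod(f.x)).round(4))
R=Ro.from_rotvec([-3.078,-.622,.001]).as_matrix();print(R.round(3))
E
```

```text
B2 [ 0.5629 -0.0059  0.2492] 0.0016
B1 [0.5672 0.0592 0.165 ] 0.0005
B3 [ 0.5547 -0.1101  0.2272] 0.0006
B4 [ 0.552  -0.1486  0.1357] 0.0005
red [0.559  0.0227 0.0736] 0.0002
[ 0.55868391 -0.04394687 -0.06337058  3.82760917] 219.30585131449718 [[ 0.0018  0.001   0.001 ]
 [ 0.002  -0.0003 -0.002 ]
 [ 0.0003  0.0002 -0.004 ]
 [-0.0001 -0.0012  0.0026]
 [-0.0039  0.0003  0.0048]]
[[ 0.922  0.388 -0.001]
 [ 0.388 -0.922  0.001]
 [-0.    -0.001 -1.   ]]
```

Emit:
jog_arm(rows=[[[0, 0, 6], [0, 0, 0], 0], [[0, 0, 12], [0, 0, -5], 0], [[2, 5, 15], [0, 0, -10], 0], [[5, 10, 15], [0, 0, -15], 0], [[8, 15, 15], [0, 0, -20], 0], [[11, 20, 15], [0, 0, -26.4], 0], [[14, 26, 15], [0, 0, -26.4], 0], [[17, 32, 15], [0, 0, -26.4], 0]], newtons=10)

```text
clock: 1.1
position: [0.409, -0.2622, 0.3552]
ee_rot: [-3.14, 0.098, 0.0]
force: [0.8, -1.3, 0.0]
width: 0.175
gripper_force: 0.0
```

Emit:
jog_arm(rows=[[[3, 5, 0], [0, 0, 0], 0], [[6, 11, 0], [0, 0, 0], 0], [[9, 17, 0], [0, 0, 0], 0], [[12, 23, 0], [0, 0, 0], 0], [[15, 28, 0], [0, 0, 0], 0], [[15, 29.6, 0], [0, 0, 0], 0], [[15, 29.6, -2], [0, 0, 0], 0], [[15, 29.6, -2], [0, 0, 0], 0]])

```text
clock: 2.1
position: [0.5576, 0.0318, 0.3338]
ee_rot: [3.139, -0.097, -0.006]
force: [0.2, -0.8, -0.3]
width: 0.002
gripper_force: 0.0
```

Run:
```python
from cell import arm
import cv2,numpy as np,pickle
s=arm.observe();print(s['position'],s['force'],s['width'],s['clock'])
im=arm.get_image("wrist");sc=arm.get_image("scene")
pickle.dump((s,im,sc),open('d1.pkl','wb'))
a=cv2.resize(im['img'],(800,600))[:,:,::-1]
cv2.imwrite('pics/wr1.png',a);cv2.imwrite('pics/sc2.png',cv2.resize(sc['img'][140:250,250:370,::-1],None,fx=5,fy=5))
print(im['mount'])
```

```text
[0.55762445 0.0317516  0.33379595] [ 0.23330734 -0.76382668 -0.31893606] 0.0023208306852559014 2.1
[[ 5.73907714e-04 -9.54078029e-01 -2.99557648e-01  8.12716516e-02]
 [ 9.99999172e-01  8.92459496e-04 -9.26595462e-04 -9.92854017e-04]
 [ 1.15138744e-03 -2.99556869e-01  9.54077752e-01 -1.78480389e-01]
 [ 0.00000000e+00  0.00000000e+00  0.00000000e+00  1.00000000e+00]]
```

View pics/wr1.png

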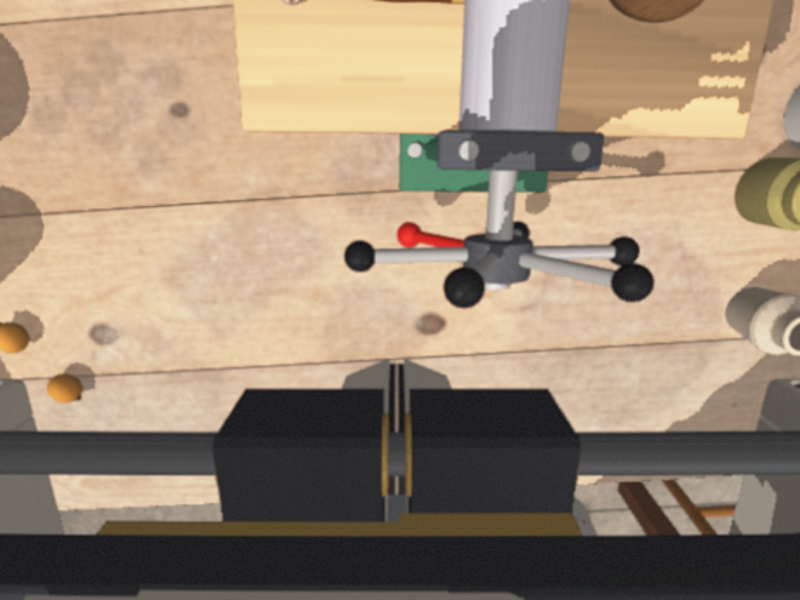

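The wrist view shows the closed fingertips at (397,370), the near-top ball at (465,288) and the red knob at (410,235). The fingers are clear to the left of the top ball, so I'll lower them beside it.

Emit:
jog_arm(rows=[[[0, 0, 0], [0, 0, 0], 0], [[0, 0, -4], [0, 0, 0], 0], [[0, 0, -8], [0, 0, 0], 0], [[0, 0, -9.8], [0, 0, 0], 0], [[0, 0, -9.8], [0, 0, 0], 0]])

```text
clock: 2.82
position: [0.558, 0.0313, 0.2368]
ee_rot: [3.14, -0.098, -0.003]
force: [0.4, 0.1, 0.6]
width: 0.005
gripper_force: 0.0
```

Emit:
jog_arm(rows=[[[0.5, -0.6, 0.2], [0, 0, 0], 0], [[0.5, -1.2, 0.4], [0, 0, 0], 0], [[0.4, -2.0, 0.6], [0, 0, 0], 0], [[0.4, -2.8, 0.8], [0, 0, 0], 0], [[0.3, -3.6, 0.9], [0, 0, 0], 0], [[0.3, -4.3, 1.0], [0, 0, 0], 0], [[0.2, -5.0, 1.0], [0, 0, 0], 0], [[0.2, -5.5, 1.0], [0, 0, 0], 0]])

```text
clock: 3.82
position: [0.5605, -0.0237, 0.2474]
ee_rot: [3.14, -0.098, -0.0]
force: [-0.3, 1.2, 0.5]
width: 0.003
gripper_force: 0.0
```

```bash
cat > look.py <<'E'
from cell import arm
import sys
from h import *
from scipy.spatial.transform import Rotation as Ro
from scipy.optimize import least_squares
# red spoke fit: hub known, red pixels of scene+top onto the wheel plane
def plane(im,uv,H,ps,off=0):
    _,r,c=pts(im,uv,1.);n=np.array([np.cos(ps),np.sin(ps),0])
    k=((H-c)@n+off)/(r@n);p=c+r*k[:,None]-H
    return p@np.array([-np.sin(ps),np.cos(ps),0]),p[:,2]
H=np.array([.5587,-.0440,.15]);ps=-.0634
o=arm.observe();im=arm.get_image('scene')
m=red(im).astype(np.uint8);m[:160]=0;m[260:]=0;m[:,:265]=0;m[:,365:]=0
v,u=np.nonzero(m);l,z=plane(im,np.c_[u,v],H,ps)
r=np.hypot(l,z);k=(r>.03)&(r<.125);a=np.unwrap(np.arctan2(-l[k],z[k]))
print('t',o['clock'],'F',np.round(o['force'],1),'red px',k.sum(),'angle',np.degrees(np.median(a)).round(1)%360,'far',np.degrees(np.median(a[r[k]>.07])).round(1)%360 if (r[k]>.07).any() else None,'rmax',r[k].max().round(3) if k.any() else None)
if len(sys.argv)>1:
    cv2.imwrite(sys.argv[1],cv2.resize(im['img'][140:250,250:370,::-1],None,fx=5,fy=5))
E
python3 look.py pics/l1.png
```

```text
t 3.825 F [-0.3  1.2  0.5] red px 67 angle 220.4 far 219.8 rmax 0.116
```

View pics/l1.png

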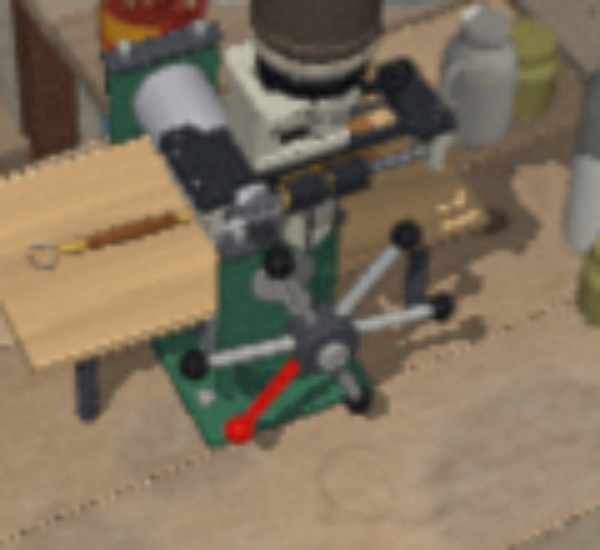

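The crop shows the wheel unmoved, with the top ball at crop (278,262). The fingertip at crop (320,235) is already right of that ball, seemingly behind it. I'll check the geometry by projection.

Run:
```python
from cell import arm
from h import *
import pickle
s=arm.observe();im=arm.get_image('scene');tp=arm.get_image('top');w=arm.get_image('wrist')
pickle.dump((s,im,tp,w),open('d2.pkl','wb'))
for n,c in(('s',im),('t',tp)):
    K=np.array([[c['fx'],0,c['cx']],[0,c['fy'],c['cy']],[0,0,1]])
    q=cv2.projectPoints(np.array([s['position'],[.5587,-.044,.15],[.561,-.0065,.248]]),np.array(c['rvec']),np.array(c['tvec']),K,np.array(c['dist_coeffs']))[0][:,0]
    print(n,q.round(1))
v,u=np.mgrid[183:193:2,305:323:2]
P=pts(im,np.c_[u.ravel(),v.ravel()])[0]
print(np.c_[u.ravel(),v.ravel(),P.round(3)].tolist())
a=cv2.resize(im['img'][165:215,285:345,::-1],None,fx=8,fy=8,interpolation=cv2.INTER_CUBIC)
b=cv2.resize(w['img'],(533,400))[:,:,::-1]
out=np.zeros((400,800,3),np.uint8);out[:400,:480]=a;out[:,480:]=b[:,100:420];cv2.imwrite('pics/c2.png',out)
```

```text
s [[310.1 190.9]
 [313.7 206.9]
 [305.6 192.4]]
t [[310.4 209.2]
 [315.5 213.2]
 [304.  209.2]]
[[305.0, 183.0, 0.571, -0.008, 0.286], [307.0, 183.0, 0.552, -0.005, 0.306], [309.0, 183.0, 0.55, -0.011, 0.305], [311.0, 183.0, 0.552, -0.021, 0.298], [313.0, 183.0, 0.547, -0.026, 0.301], [315.0, 183.0, 0.547, -0.034, 0.296], [317.0, 183.0, 0.623, -0.094, 0.196], [319.0, 183.0, 0.624, -0.103, 0.19], [321.0, 183.0, 0.682, -0.152, 0.112], [305.0, 185.0, 0.636, -0.048, 0.195], [307.0, 185.0, 0.554, -0.006, 0.294], [309.0, 185.0, 0.551, -0.013, 0.293], [311.0, 185.0, 0.55, -0.02, 0.29], [313.0, 185.0, 0.552, -0.029, 0.284], [315.0, 185.0, 0.55, -0.037, 0.282], [317.0, 185.0, 0.625, -0.095, 0.182], [319.0, 185.0, 0.677, -0.14, 0.111], [321.0, 185.0, 0.676, -0.149, 0.107], [305.0, 187.0, 0.63, -0.045, 0.192], [307.0, 187.0, 0.553, -0.006, 0.284], [309.0, 187.0, 0.553, -0.014, 0.281], [311.0, 187.0, 0.55, -0.02, 0.28], [313.0, 187.0, 0.548, -0.028, 0.278], [315.0, 187.0, 0.625, -0.087, 0.175], [317.0, 187.0, 0.622, -0.094, 0.174], [319.0, 187.0, 0.666, -0.133, 0.112], [321.0, 187.0, 0.66, -0.139, 0.116], [305.0, 189.0, 0.569, -0.008, 0.258], [307.0, 189.0, 0.628, -0.053, 0.178], [309.0, 189.0, 0.621, -0.058, 0.182], [311.0, 189.0, 0.621, -0.067, 0.177], [313.0, 189.0, 0.624, -0.077, 0.17], [315.0, 189.0, 0.624, -0.087, 0.164], [317.0, 189.0, 0.624, -0.096, 0.16], [319.0, 189.0, 0.66, -0.13, 0.109], [321.0, 189.0, 0.653, -0.135, 0.113], [305.0, 191.0, 0.56, -0.003, 0.258], [307.0, 191.0, 0.559, -0.011, 0.255], [309.0, 191.0, 0.626, -0.061, 0.164], [311.0, 191.0, 0.624, -0.07, 0.162], [313.0, 191.0, 0.624, -0.079, 0.157], [315.0, 191.0, 0.624, -0.088, 0.152], [317.0, 191.0, 0.624, -0.097, 0.148], [319.0, 191.0, 0.651, -0.125, 0.107], [321.0, 191.0, 0.645, -0.131, 0.11]]
```

View pics/c2.png

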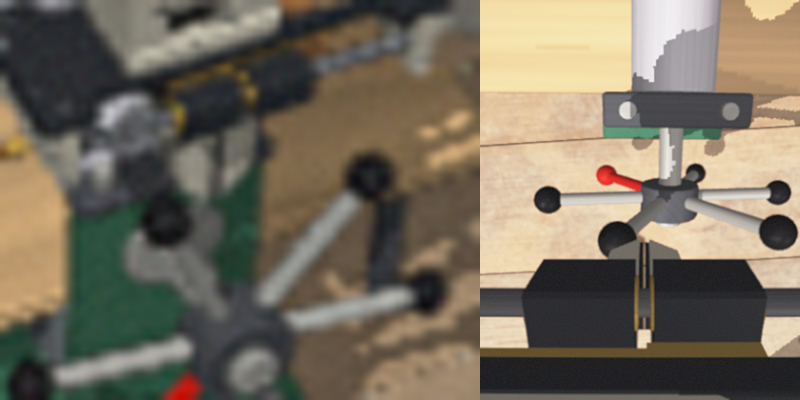

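The crop shows the tapered tip ending near full-image (311,190), right of the ball at (305,192). I'll measure the finger and ball in tool coordinates from the wrist depth.

Run:
```python
from h import *
import pickle
from scipy.spatial.transform import Rotation as Ro
s,im,tp,w=pickle.load(open('d2.pkl','rb'))
K=np.array([[w['fx'],0,w['cx']],[0,w['fy'],w['cy']],[0,0,1]])
M=np.array(w['mount'])
v,u=np.mgrid[0:420,0:560]
n=cv2.undistortPoints(np.c_[u.ravel(),v.ravel()].astype(float)[:,None],K,np.array(w['dist_coeffs']))[:,0]
P=np.c_[n,np.ones(len(n))]*w['depth'].ravel()[:,None]
T=(P@M[:3,:3].T+M[:3,3]).reshape(420,560,3)
R=Ro.from_rotvec(s['ee_rot']).as_matrix();W=T@R.T+s['position']
# pixels of display: x_full=(X-480+100)/533*560, y=Y/400*420
for yy in range(238,285,4): print(yy,[ (x,)+tuple((T[yy,x]*1000).round().astype(int)) for x in (258,266,272,276,280,286,294,302)])
img=w['img'];k=(cv2.cvtColor(img,cv2.COLOR_RGB2HSV)[...,2]<60).astype(np.uint8);k[268:]=0
nc,l,st,c=cv2.connectedComponentsWithStats(k)
for i in range(1,nc):
    if 100<st[i,4]<3000: print(c[i].round(),st[i],np.median(W[l==i],0).round(3))
```

```text
238 [(258, np.int64(11), np.int64(-12), np.int64(-3)), (266, np.int64(5), np.int64(-8), np.int64(14)), (272, np.int64(2), np.int64(-4), np.int64(19)), (276, np.int64(0), np.int64(-2), np.int64(24)), (280, np.int64(-89), np.int64(2), np.int64(248)), (286, np.int64(-89), np.int64(11), np.int64(248)), (294, np.int64(-90), np.int64(21), np.int64(249)), (302, np.int64(-25), np.int64(20), np.int64(87))]
242 [(258, np.int64(10), np.int64(-12), np.int64(-6)), (266, np.int64(8), np.int64(-8), np.int64(0)), (272, np.int64(0), np.int64(-4), np.int64(19)), (276, np.int64(-95), np.int64(-3), np.int64(248)), (280, np.int64(-95), np.int64(2), np.int64(249)), (286, np.int64(-95), np.int64(11), np.int64(247)), (294, np.int64(-95), np.int64(21), np.int64(248)), (302, np.int64(-96), np.int64(32), np.int64(249))]
246 [(258, np.int64(8), np.int64(-12), np.int64(-8)), (266, np.int64(6), np.int64(-7), np.int64(-3)), (272, np.int64(-101), np.int64(-9), np.int64(248)), (276, np.int64(-101), np.int64(-3), np.int64(249)), (280, np.int64(-102), np.int64(2), np.int64(249)), (286, np.int64(-101), np.int64(11), np
[... 3328 characters left out ...]
p.int64(-96))]
282 [(258, np.int64(36), np.int64(-6), np.int64(-97)), (266, np.int64(36), np.int64(-4), np.int64(-98)), (272, np.int64(9), np.int64(-3), np.int64(-49)), (276, np.int64(9), np.int64(-2), np.int64(-49)), (280, np.int64(10), np.int64(0), np.int64(-50)), (286, np.int64(11), np.int64(3), np.int64(-52)), (294, np.int64(37), np.int64(3), np.int64(-98)), (302, np.int64(36), np.int64(6), np.int64(-97))]
[313. 190.] [275 173  66  27 537] [ 0.571 -0.059  0.151]
[419. 201.] [407 190  24  24 409] [ 0.556 -0.147  0.143]
[176. 209.] [163 196  26  27 553] [0.571 0.055 0.174]
[418. 243.] [ 399  226   39   36 1071] [ 0.559 -0.107  0.24 ]
[247. 247.] [230 233  39  35 846] [ 0.569 -0.007  0.254]
```

Everything in the gripper sits about 24 mm short of the reported TCP: the real tips end at TCP z + 24 mm, so they passed just over the ball. The fingertip half-width is about 12 mm. I'll go back and lower accordingly.

Emit:
jog_arm(rows=[[[0, 0, 1.5], [0, 0, 0], 0], [[0.2, 3, 1.5], [0, 0, 0], 0], [[0.3, 5.5, 1.5], [0, 0, 0], 0], [[0.3, 5.5, 0], [0, 0, 0], 0], [[0.3, 5.5, -3.3], [0, 0, 0], 0], [[0.3, 5.5, -3.3], [0, 0, 0], 0]])

```text
clock: 4.78
position: [0.5619, 0.0306, 0.2124]
ee_rot: [3.139, -0.098, -0.007]
force: [-0.1, 0.0, 0.8]
width: 0.004
gripper_force: 0.0
```

Emit:
jog_arm(rows=[[[0.2, -1.2, 0.1], [0, 0, 0], 0], [[0.2, -1.9, 0.3], [0, 0, 0], 0], [[0.1, -2.6, 0.4], [0, 0, 0], 0], [[0.1, -3.3, 0.6], [0, 0, 0], 0], [[0, -4.0, 0.7], [0, 0, 0], 0], [[0, -4.7, 0.8], [0, 0, 0], 0], [[0, -5.4, 0.8], [0, 0, 0], 0], [[-0.1, -6.1, 0.7], [0, 0, 0], 0]])

```text
clock: 5.78
position: [0.5636, -0.0298, 0.2226]
ee_rot: [-3.14, 0.098, -0.004]
force: [0.4, 2.0, 3.3]
width: 0.008
gripper_force: 1.4
```

```bash
python3 look.py pics/l2.png
```

```text
t 5.775 F [0.4 2.  3.3] red px 79 angle 249.3 far 248.8 rmax 0.114
```

Emit:
jog_arm(rows=[[[-0.3, -0.9, -0.1], [0, 0, 0], 0], [[-0.5, -1.7, -0.3], [0, 0, 0], 0], [[-0.5, -2.6, -0.6], [0, 0, 0], 0], [[-0.6, -3.4, -1.0], [0, 0, 0], 0], [[-0.6, -4.3, -1.4], [0, 0, 0], 0], [[-0.7, -5.0, -1.9], [0, 0, 0], 0], [[-0.7, -5.8, -2.5], [0, 0, 0], 0], [[-0.7, -6.2, -2.8], [0, 0, 0], 0]])

```text
clock: 6.82
position: [0.5552, -0.0919, 0.1927]
ee_rot: [3.14, -0.098, -0.002]
force: [-0.5, 1.6, 1.2]
width: 0.004
gripper_force: 1.0
```

```bash
python3 look.py pics/l3.png
```

```text
t 6.825 F [-0.5  1.6  1.2] red px 78 angle 287.2 far 287.2 rmax 0.12
```

Emit:
jog_arm(rows=[[[0, 0.5, 2], [0, 0, 0], 0], [[0, 1, 7], [0, 0, 0], 0], [[0.3, 5, 7.5], [0, 0, 0], 0], [[0.6, 9, 7.5], [0, 0, 0], 0], [[0.7, 11.3, 7.5], [0, 0, 0], 0], [[0.7, 11.3, 5], [0, 0, 0], 0], [[0.7, 11.3, 2.4], [0, 0, 0], 0], [[0.7, 11.3, 2.4], [0, 0, 0], 0]])

```text
clock: 7.88
position: [0.5613, 0.0213, 0.2157]
ee_rot: [3.139, -0.097, -0.006]
force: [-0.1, -0.7, -0.1]
width: 0.007
gripper_force: 0.0
```

```bash
python3 look.py
```

```text
t 7.875 F [-0.1 -0.7 -0.1] red px 76 angle 287.4 far 287.6 rmax 0.122
```

Emit:
jog_arm(rows=[[[0.1, -1.0, 0], [0, 0, 0], 0], [[0, -1.9, 0.2], [0, 0, 0], 0], [[0, -2.7, 0.3], [0, 0, 0], 0], [[-0.1, -3.5, 0.4], [0, 0, 0], 0], [[-0.1, -4.2, 0.4], [0, 0, 0], 0], [[-0.1, -4.9, 0.4], [0, 0, 0], 0], [[-0.2, -5.6, 0.3], [0, 0, 0], 0], [[-0.3, -6.3, 0.2], [0, 0, 0], 0]])

```text
clock: 8.93
position: [0.5596, -0.0417, 0.2193]
ee_rot: [3.14, -0.098, 0.0]
force: [1.9, 2.6, 1.5]
width: 0.007
gripper_force: 1.2
```

```bash
python3 look.py
```

```text
t 8.925 F [1.9 2.6 1.5] red px 62 angle 314.5 far 314.5 rmax 0.122
```

Emit:
jog_arm(rows=[[[-0.1, -0.6, -0.1], [0, 0, 0], 0], [[-0.1, -1.1, -0.3], [0, 0, 0], 0], [[-0.2, -1.9, -0.7], [0, 0, 0], 0], [[-0.2, -2.7, -1.1], [0, 0, 0], 0], [[-0.3, -3.5, -1.6], [0, 0, 0], 0], [[-0.3, -4.3, -2.1], [0, 0, 0], 0], [[-0.3, -4.7, -2.5], [0, 0, 0], 0], [[-0.3, -4.7, -2.5], [0, 0, 0], 0]])

```text
clock: 9.98
position: [0.5563, -0.0889, 0.1939]
ee_rot: [3.14, -0.099, -0.001]
force: [-0.2, 0.6, 0.2]
width: 0.006
gripper_force: 0.0
```

```bash
python3 look.py
```

```text
t 9.975 F [-0.2  0.6  0.2] red px 36 angle 342.5 far 341.7 rmax 0.124
```

Emit:
jog_arm(rows=[[[0, 0.5, 2], [0, 0, 0], 0], [[0, 1, 7], [0, 0, 0], 0], [[0.3, 5, 7.5], [0, 0, 0], 0], [[0.5, 9, 7.5], [0, 0, 0], 0], [[0.7, 11.7, 7.5], [0, 0, 0], 0], [[0.7, 11.7, 5], [0, 0, 0], 0], [[0.7, 11.7, 2.0], [0, 0, 0], 0], [[0.7, 11.7, 2.0], [0, 0, 0], 0]])

```text
clock: 11.02
position: [0.5621, 0.0285, 0.2127]
ee_rot: [3.139, -0.097, -0.007]
force: [0.2, -0.5, -0.4]
width: 0.004
gripper_force: 0.0
```

```bash
python3 look.py
```

```text
t 11.025 F [ 0.2 -0.5 -0.4] red px 49 angle 343.7 far 343.4 rmax 0.116
```

Emit:
jog_arm(rows=[[[0.1, -0.8, 0.1], [0, 0, 0], 0], [[0, -1.5, 0.3], [0, 0, 0], 0], [[0, -2.2, 0.5], [0, 0, 0], 0], [[0, -2.8, 0.6], [0, 0, 0], 0], [[-0.1, -3.3, 0.7], [0, 0, 0], 0], [[-0.1, -3.6, 0.7], [0, 0, 0], 0], [[-0.1, -3.8, 0.7], [0, 0, 0], 0], [[-0.1, -3.8, 0.7], [0, 0, 0], 0]])

```text
clock: 12.08
position: [0.5624, -0.0095, 0.2212]
ee_rot: [3.14, -0.098, -0.001]
force: [1.0, 0.8, 0.9]
width: 0.005
gripper_force: 0.7
```

```bash
cat > fine.py <<'E'
# wheel angle from all balls seen by both fixed cameras + red in each
from cell import arm
from h import *
from scipy.optimize import least_squares
from scipy.optimize import linear_sum_assignment
import sys
from look import plane,H,ps
th0=np.radians(float(sys.argv[1]))
print(arm.observe()['position'])
for n,box in {'scene':(270,360,165,245),'top':(265,365,195,230)}.items():
    im=arm.get_image(n);x0,x1,y0,y1=box;m=np.zeros((420,560),bool);m[y0:y1,x0:x1]=True
    h=cv2.cvtColor(im['img'],cv2.COLOR_RGB2HSV);k=((h[...,2]<50)&m).astype(np.uint8)
    nc,l,st,c=cv2.connectedComponentsWithStats(k);out=[]
    K=np.array([[im['fx'],0,im['cx']],[0,im['fy'],im['cy']],[0,0,1]])
    def ball(th):
        a=th+np.radians(np.arange(6)*60);lat=-.105*np.sin(a)
        W=H+np.c_[-lat*np.sin(ps),lat*np.cos(ps),.105*np.cos(a)]
        return cv2.projectPoints(W,np.array(im['rvec']),np.array(im['tvec']),K,np.array(im['dist_coeffs']))[0][:,0]
    v,u=np.nonzero(red(im)&m)
    pr=ball(th0);got=[]
    kk=np.hypot(u-pr[0,0],v-pr[0,1])<5
    if kk.sum()>5: got.append((0,u[kk].mean(),v[kk].mean()))
    for i in range(1,nc):
        if 8<=st[i,4]<=60:
            j=np.argmin(np.hypot(*(pr-c[i]).T))
            if j and np.hypot(*(pr[j]-c[i]))<6: got.append((j,*c[i]))
    g=np.array(got);J=g[:,0].astype(int)
    f=least_squares(lambda q:(ball(q[0])[J]+q[1:]-g[:,1:]).ravel(),[th0,0,0],loss='soft_l1')
    print(n,'theta',np.degrees(f.x[0]).round(2),'shift px',f.x[1:].round(2),'balls',J,'res',f.fun.round(1))
E
python3 fine.py -2
```

```text
t 12.075 F [1.  0.8 0.9] red px 47 angle 357.5 far 357.5 rmax 0.119Traceback (most recent call last):
  File "fine.py", line 7, in <module>
    from look import plane,H,ps
  File "look.py", line 18, in <module>
    cv2.imwrite(sys.argv[1],cv2.resize(im['img'][140:250,250:370,::-1],None,fx=5,fy=5))
    ~~~~~~~~~~~^^^^^^^^^^^^^^^^^^^^^^^^^^^^^^^^^^^^^^^^^^^^^^^^^^^^^^^^^^^^^^^^^^^^^^^^
cv2.error: OpenCV(4.12.0) /io/opencv/modules/imgcodecs/src/loadsave.cpp:1051: error: (-2:Unspecified error) could not find a writer for the specified extension in function 'imwrite_'
```

Emit:
jog_arm(rows=[[[-0.1, -0.2, 0], [0, 0, 0], 0], [[-0.2, -0.35, 0], [0, 0, 0], 0], [[-0.2, -0.4, 0], [0, 0, 0], 0], [[-0.2, -0.4, 0], [0, 0, 0], 0], [[-0.1, 1, 0], [0, 0, 0], 0], [[0, 4, 0], [0, 0, 0], 0], [[0, 9, 3], [0, 0, 0], 0], [[0, 11, 5], [0, 0, 0], 0]])

```text
clock: 13.12
position: [0.5617, 0.1052, 0.2723]
ee_rot: [-3.139, 0.091, 0.001]
force: [-0.4, -1.0, -0.1]
width: 0.005
gripper_force: 0.0
```

```bash
sed -i '/^from look/d' fine.py; sed -i '/^th0/i H=np.array([.5587,-.0440,.15]);ps=-.0634' fine.py; python3 fine.py 0; python3 look.py pics/l5.png
```

```text
[0.56167813 0.10520577 0.27234558]
scene theta -1.55 shift px [-0.03  0.06] balls [0 1 5 2 4 3] res [ 0.4 -0.  -0.1 -0.1  0.2  0.5 -0.4 -0.3  0.3  0.1 -0.3 -0.3]
top theta 0.28 shift px [-1.33  0.75] balls [0 1] res [ 0.   0.4 -0.  -0.4]
t 13.225 F [-0.4 -0.5  0.2] red px 69 angle 357.7 far 357.5 rmax 0.125
```

View pics/l5.png

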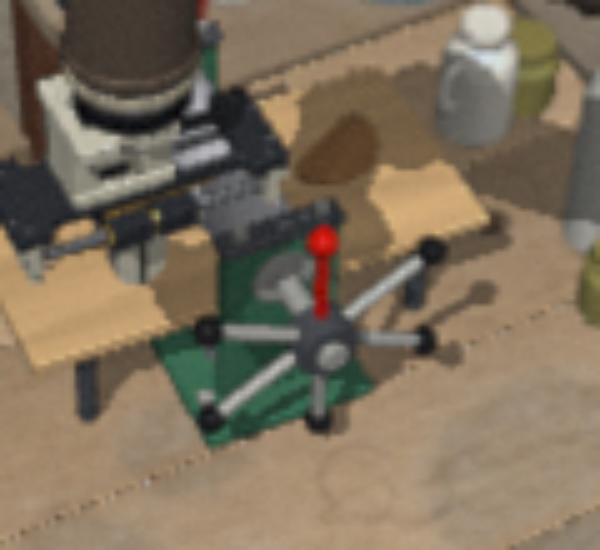

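Crop: red ball at (322,240) is nearly over the hub, and the six-ball fit gives about -1.5°. I'll get a sharper wrist view from above, centred.

Emit:
jog_arm(rows=[[[0, 0, 5], [0, 0, 0], 0], [[0, 0, 7], [0, 0, 0], 0], [[0, -5, 7], [0, 0, 0], 0], [[-1, -10, 7], [0, 0, 0], 0], [[-2, -15, 7], [0, 0, 0], 0], [[-2, -15, 7], [0, 0, 0], 0], [[-2, -15, 7], [0, 0, 0], 0]])

```text
clock: 14.15
position: [0.542, -0.0499, 0.3405]
ee_rot: [3.14, -0.1, -0.003]
force: [-0.1, 0.2, -0.1]
width: 0.007
gripper_force: 0.0
```

```bash
cat > wr.py <<'E'
from cell import arm
from h import *
from scipy.spatial.transform import Rotation as Ro
from scipy.optimize import least_squares
o=arm.observe();w=arm.get_image('wrist');img=w['img']
M=np.array(w['mount']);T=np.eye(4);T[:3,:3]=Ro.from_rotvec(o['ee_rot']).as_matrix();T[:3,3]=o['position']
C=np.linalg.inv(T@M);rv=cv2.Rodrigues(C[:3,:3])[0]
K=np.array([[w['fx'],0,w['cx']],[0,w['fy'],w['cy']],[0,0,1]])
def proj(q):
    x,y,ps,th=q;a=th+np.radians(np.arange(6)*60);l=-.105*np.sin(a)
    return cv2.projectPoints(np.c_[x-l*np.sin(ps),y+l*np.cos(ps),.15+.105*np.cos(a)],rv,C[:3,3],K,np.array(w['dist_coeffs']))[0][:,0]
q0=[.5587,-.044,-.0634,0];pr=proj(q0)
h=cv2.cvtColor(img,cv2.COLOR_RGB2HSV)
k=((h[...,2]<60)|red(w)).astype(np.uint8);k=cv2.morphologyEx(k,cv2.MORPH_OPEN,cv2.getStructuringElement(2,(13,13)))
nc,l,st,c=cv2.connectedComponentsWithStats(k);g=[]
for i in range(1,nc):
    j=np.argmin(np.hypot(*(pr-c[i]).T))
    if j!=3 and np.hypot(*(pr[j]-c[i]))<25 and st[i,4]<3000 and max(st[i,2:4])<1.25*min(st[i,2:4]): g.append((j,*c[i]))
g=np.array(g);J=g[:,0].astype(int);print(g.round(1).tolist(),pr.round(0).tolist())
f=least_squares(lambda q:(proj(q)[J]-g[:,1:]).ravel(),q0,loss='soft_l1')
print('pos',o['position'].round(4),'fit',f.x.round(4),'theta deg',np.degrees(f.x[3]).round(2),'res',(proj(f.x)[J]-g[:,1:]).round(1).tolist())
cv2.imwrite('pics/wr9.png',img[:,:,::-1])
E
python3 wr.py; python3 fine.py -1
```

```text
[[5.0, 176.9, 172.9], [0.0, 265.9, 189.0]] [[270.0, 191.0], [367.0, 178.0], [346.0, 161.0], [273.0, 155.0], [200.0, 161.0], [176.0, 178.0]]
pos [ 0.542  -0.0499  0.3405] fit [ 0.5598 -0.0467 -0.0863 -0.0566] theta deg -3.24 res [[0.0, 0.0], [0.0, -0.0]]
[ 0.54223543 -0.04892341  0.34064679]
scene theta -1.9 shift px [-0.08  0.21] balls [0 1 5 2 4 3] res [ 0.2 -0.2 -0.3  0.   0.3  0.2 -0.4 -0.2  0.4  0.3 -0.2 -0.2]Traceback (most recent call last):
  File "fine.py", line 27, in <module>
    g=np.array(got);J=g[:,0].astype(int)
                      ~^^^^^
IndexError: too many indices for array: array is 1-dimensional, but 2 were indexed
```

View pics/wr9.png

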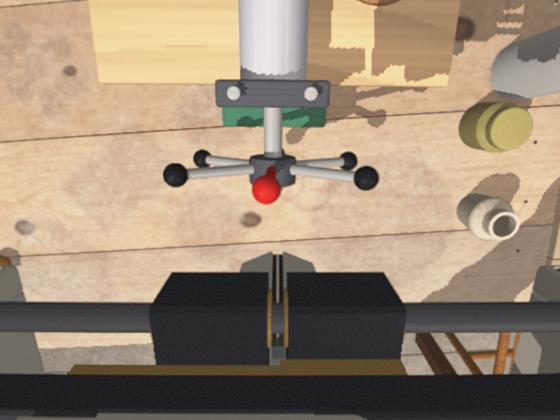

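The wrist view shows the red ball at (266,190), the upper side balls at (175,175) and (367,178), and the lower ones at (203,158) and (348,160). I'll loosen the mask so the fit uses all five.

```bash
sed -i 's/<60)|red/<48)|red/; s/(13,13)/(11,11)/; s/1.25\*min/1.4*min/' wr.py; python3 wr.py
python3 - <<'E'
import cv2,numpy as np
a=cv2.imread('pics/wr9.png');g=cv2.cvtColor(a,cv2.COLOR_BGR2HSV)[...,2]
for x,y in((175,175),(367,178),(203,158),(348,160)): print(g[y-12:y+13:3,x],g[y,x-15:x+16:3])
E
```

```text
[[5.0, 179.5, 171.0], [1.0, 364.5, 173.5], [0.0, 268.3, 189.0]] [[272.0, 191.0], [369.0, 178.0], [347.0, 161.0], [275.0, 155.0], [202.0, 161.0], [178.0, 178.0]]
pos [ 0.5425 -0.0481  0.341 ] fit [ 0.5634 -0.0453 -0.0644 -0.0422] theta deg -2.42 res [[-1.8, 0.9], [4.2, 0.8], [-0.1, -3.6]]
[120  25  38  43  52  53  54  40 172] [224 223  37  44  44  52  44  36  32  31 108]
[131  31  34  44  45  61  53  46  68] [208 133  33  41  41  45  50  37  36  45 216]
[224 167  33  36  48  50  40  65 125] [228 230 190  36  43  48  49 173 161 153 143]
[225 228  25  32  40  59  47  40 121] [120 125 131 137  94  40  48  38  41 223 221]
```

```bash
sed -i 's/<48)|red/<80)|red/; s/(11,11)/(9,9)/' wr.py; python3 wr.py
```

```text
[[4.0, 201.5, 158.2], [2.0, 350.9, 161.1], [5.0, 177.5, 174.8], [1.0, 367.5, 178.6], [0.0, 268.8, 187.9]] [[272.0, 191.0], [369.0, 178.0], [347.0, 161.0], [275.0, 155.0], [202.0, 161.0], [178.0, 178.0]]
pos [ 0.5426 -0.0481  0.3411] fit [ 0.5605 -0.0443 -0.0743 -0.0301] theta deg -1.73 res [[1.9, 0.0], [-2.1, -0.1], [-0.2, -0.5], [0.3, -0.4], [-0.0, 1.1]]
```

Emit:
jog_arm(rows=[[[0.5, 3, 0], [0, 0, 0], 0], [[1.2, 6, 0], [0, 0, 0], 0], [[1.9, 7.8, 0], [0, 0, 0], 0], [[1.9, 7.8, -4], [0, 0, 0], 0], [[1.9, 7.8, -8], [0, 0, 0], 0], [[1.9, 7.8, -11.9], [0, 0, 0], 0], [[1.9, 7.8, -11.9], [0, 0, 0], 0], [[1.9, 7.8, -11.9], [0, 0, 0], 0]])

```text
clock: 15.4
position: [0.5625, 0.029, 0.2239]
ee_rot: [-3.14, 0.097, -0.003]
force: [-0.7, 0.2, -0.1]
width: 0.005
gripper_force: 0.0
```

Emit:
jog_arm(rows=[[[0, -1.2, -0.2], [0, 0, 0], 0], [[-0.1, -2.4, -0.2], [0, 0, 0], 0], [[-0.1, -3.4, -0.2], [0, 0, 0], 0], [[-0.2, -4.0, -0.2], [0, 0, 0], 0], [[-0.2, -4.3, -0.2], [0, 0, 0], 0], [[-0.2, -4.5, -0.2], [0, 0, 0], 0], [[-0.2, -4.6, -0.2], [0, 0, 0], 0], [[-0.2, -4.6, -0.2], [0, 0, 0], 0]])

```text
clock: 16.4
position: [0.5596, -0.0168, 0.2205]
ee_rot: [-3.14, 0.097, -0.0]
force: [-1.2, 2.0, 2.1]
width: 0.004
gripper_force: 1.2
```

Emit:
jog_arm(rows=[[[0, 0, 0], [0, 0, 0], 0], [[0, 1.0, 0], [0, 0, 0], 0], [[0, 4.0, 0], [0, 0, 0], 0], [[0, 4.5, 6], [0, 0, 0], 0], [[0, 4.5, 12], [0, 0, 0], 0], [[-1, 0, 12], [0, 0, 0], 0], [[-2, -3, 12], [0, 0, 0], 0], [[-2, -3, 12], [0, 0, 0], 0]])

```text
clock: 17.4
position: [0.539, -0.05, 0.3404]
ee_rot: [3.138, -0.105, -0.0]
force: [0.4, 0.9, -0.2]
width: 0.007
gripper_force: 0.0
```

Emit:
jog_arm(rows=[[[0, 0, 0], [0, 0, 0], 0], [[0, 0, 0], [0, 0, 0], 0]])

```text
clock: 17.65
position: [0.5398, -0.0458, 0.3403]
ee_rot: [-3.14, 0.094, 0.0]
force: [0.1, -0.3, -0.5]
width: 0.008
gripper_force: 0.0
```

```bash
python3 wr.py; python3 wr.py|tail -1; python3 fine.py 0 2>/dev/null
```

```text
[[4.0, 201.2, 156.7], [2.0, 351.1, 158.7], [5.0, 180.2, 172.6], [0.0, 275.6, 184.9], [1.0, 371.4, 175.0]] [[275.0, 188.0], [371.0, 176.0], [349.0, 159.0], [276.0, 153.0], [203.0, 159.0], [180.0, 175.0]]
pos [ 0.5398 -0.0458  0.3403] fit [ 0.5604 -0.0443 -0.0723  0.0008] theta deg 0.05 res [[2.1, -0.2], [-1.8, -0.2], [-0.3, -0.3], [0.0, 1.0], [0.2, -0.3]]
pos [ 0.5398 -0.0459  0.3403] fit [ 0.5604 -0.0443 -0.0723  0.0017] theta deg 0.1 res [[2.0, -0.1], [-2.0, -0.2], [-0.3, -0.4], [-0.0, 1.0], [0.3, -0.3]]
[ 0.53975623 -0.04617923  0.34027904]
scene theta 0.12 shift px [-0.09  0.09] balls [0 1 5 2 4 3] res [ 0.1 -0.3 -0.2  0.   0.   0.1 -0.3  0.   0.4  0.4 -0.1 -0.2]
```

The wrist and scene fits both put the red spoke at 0.1° from up. The robot is clear of everything and has disturbed nothing else, so I'll hand it in.

```bash
python3 -c "
from cell import arm
print(arm.sign_off())"
```

```text
the job is handed in; nothing more can be done
None
```

The slab roller is parked: the red spoke measures within about 0.1° of straight up in both the wrist and scene cameras, the gripper is clear of the wheel, and the job was handed in at about 18 s.

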